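Pull-test a dolly's spigot, then fit its corner post

ROBOT

A 7-joint arm with a two-finger parallel gripper is mounted at the origin on the work surface. World frame = base frame: x ahead of the robot, y to its left, z up, the work surface at z = 0. Lengths are in m, angles in rad, forces in N, time in s.
With the tool pointing down it reaches from about 0.4 to 0.925 m from the base axis. Payload 4.1 kg.
Tool frame: the origin (TCP) lies at the very end of the fingers, on their centre line; the grasp point (between the pads) lies 19 mm behind it; y points along the fingers, z is the direction in which the jaws open and shut, and the axes are right-handed (so a half turn about y gives the same grasp; the last joint's range is limited). The gripper opens to 85 mm and grips with 20 to 120 N. Pads are 22 mm wide; open, the fingers measure 114 mm over their backs; the gripper's body (76 mm by 85 mm) begins 54 mm behind the grasp point. The pads swing forward as they close: fully open they stand 13 mm farther back than shut.
Start: joints at [1.079, 0.398, 0.045, 1.537, -0.019, 1.207, -0.051], TCP at [0.249, -0.601, 0.231] pointing down, gripper open.
Joint ranges: [-2.82, 2.82], [-0.49, 2.23], [-1.37, 1.46], [0, 2.46], [-1.36, 4.5], [0.23, 2], [-2.94, 2.94]. Speed limits (rad/s): [2.57, 2.57, 3.14, 3.14, 3.14, 3.14, 3.14].

INTERFACE

Orientations are given as a 3x3 rotation matrix whose columns are the frame's x, y, z axes.
In Python, from station import r, imaging, job gives the robot as it stands.
- The arm moves only by the shell command python3 -m creep 'ROWS' [FORCE]. ROWS is JSON, a list of rows, each a list of 7 numbers: the shift along the tool's x, y, z each as a share of 20 mm, from -1 to 1, then the turn, a rotation vector about the tool's x, y, z each as a share of 5 degrees, from -1 to 1, then the closure, from -1 (fully open) to 1 (shut). A call has 1 to 8 rows; each row shifts and turns the commanded pose from where the row before left it, along the tool's axes as they then stand; what a row does not reach is not made up. A row lasts 1/8 s, in which the tool goes at most 62.5 mm and 10.7 degrees, less where a joint would pass 70% of its speed; a pose out of reach is approached as far as the arm can. A call with a number of a shift or a turn outside -1 to 1 is refused whole. A call with a gripper value outside its range is refused whole. The fingers move at their own pace and stop on an object; FORCE is the grip in N (left out, the last holds). Time passes only in rows, so rows that do not move let the fingers close. It gives the time, the measured TCP pose, the force and the opening at its end, in the units of the state.
- r.read_state(): the state, without advancing time (a new reading comes with each control period).
- imaging.snapshot(name): name is "side" or "top"; returns a dict with "pixels" (480x640x3 uint8, red, green, blue), "mtx" (3x3 intrinsics, pixels), "k1" (the pictures are not rectified: a ray, as slopes to the right and down, at radius r is drawn at 1 + k1 r^2 times it, then the intrinsics apply), "origin" and "orientation" of the camera in the world. Camera axes: x right, y up, looking along -z (the intrinsics and any distortion apply to the point x, -y, -z); pixel columns grow to the right and rows downward; lengths in m; the calibration is good to about 2 mm. A picture is of the moment at which its call begins. There is no depth.
- job.job_done(): hands the job in, once; it reports no verdict.
Trained networks look in a picture, given as the dict that the camera call returned (one of the last four; its "shot" number tells which), for a name from the list of things; names that differ only in an ending like _2 or _b are one class to them, and where a whole thing is asked for, a point or a joint stands for the part that bears it (a point fixed in the world has none). Each returns a list of dicts, best first, with "conf" (0 to 1); they miss things now and then, are a little off and sometimes report something else, mostly with a low value. They report only what shows in the picture. A call takes as long as a camera call. They do not tell look-alikes from the thing itself.
- imaging.look_for(picture, query): "extent" ([centre column, centre row, width, height] as shares, 0 to 1, of the picture: columns of its width, rows of its height, round what is visible of it).
- imaging.trace(picture, query): "region" (480x640 bool, what is visible of it) and "extent" ([centre column, centre row, width, height] as shares, 0 to 1, of the picture: columns of its width, rows of its height, round what is visible of it).
The state is a dict: "t": time; "joints": joint angles; "joint_vel": joint speeds; "tau": joint torques, N m; "tool_pos": TCP position; "orientation": TCP orientation; "ft_force": force on the tool from outside, world axes, zero at the start; "moment": the same for the moment, N m; "grip_width": finger opening in m.
Only numpy, scipy, OpenCV 4.12 (cv2) and the standard library are available. Lean on these libraries where they do the work, as an engineer would, in place of code of your own. Each camera call takes 0.05 s, during which the arm holds its last target.

TASK

One corner of the dolly frame already has its blue post; at the other, the bare spigot must be proved before its post goes on. Grip the spigot, pull it straight up with about 15 N (its yellow band comes out of the collar; never pull so far that the red shows) and hold that for about a second, then let it back down and let go. If it held, slide the loose blue post, open end down, over the spigot all the way down to the collar, without dropping it, and leave it standing there; leave the caster, wrench and tin where they are.

Things in the scene. Friction and masses are not known exactly. Their poses are not given: they have to be found in the camera images.
- socket: The fixed steel socket at the bare corner, on top of the dolly frame (frame of 40 mm square tube, 240 by 280 mm, lying on the bench, does not move). A 56 mm square, 4 mm plate with a round collar of 44 mm diameter, 24 mm tall, z up. Origin: centre of its underside, on the frame's top, 40 mm above the bench. It carries the spigot.
- collar (a point): Centre of the collar's flat top face, on the spigot's axis, 64 mm above the bench; fixed, z up. The post's foot rests on this face when fully home.
- spigot_top (a point): Centre of the top of the spigot: a round aluminium pin 25 mm in diameter, standing 65 mm out of the collar when seated (top 129 mm above the bench), its last 8 mm tapering to 12 mm diameter. This point rises with the spigot.
- spigot (a joint): How far the spigot is lifted out of its collar, in m: 0 seated, stop at 0.016. A sprung catch retains it and pulls it back: the upward pull needed is 4 N + 1.5 N per mm of lift, so 15 N is a lift of about 7 mm. Just below the collar's top the spigot has 4 mm of bare metal, then an 8 mm yellow band (begins to show at 4 mm lift, about 10 N), then red (begins to show at 12 mm lift, about 22 N).
- post_mid (a point): Centre (half-way up, on the axis) of the loose blue corner post: a steel tube standing upright on the bench, 123 mm long, 38 mm outside and 30 mm inside diameter, closed by a black cap on top (6 mm, included in the length), open at the foot with a bore 117 mm deep. About 0.2 kg. z along the tube, upward.
- post_foot (a point): Centre of the loose post's open lower end, 61.5 mm below post_mid.
- fitted: The finished corner: the same socket with a like blue post already on it, fixed, 240 mm from the bare socket along the frame's near side. Origin on the frame's top, 40 mm above the bench; the post's top is 147 mm above the origin.
- caster_mid (a point): Bystander: a loose steel caster with a black 75 mm wheel, standing wheel-up on its 84 by 70 mm plate, 104 mm tall. The point is 50 mm above the middle of the plate.
- wrench_grip (a point): Bystander: a loose 170 mm steel wrench lying on the bench. The point is on its handle.
- tin_mid (a point): Bystander: a green tin, 66 mm in diameter and 90 mm tall. The point is its centre.
Mind the look-alikes: they are no part of the job. What is shaped like the part that bears post_mid but pink is not meant.

How it is judged:
By the outcome, as a careful person would: the job done as asked, in the order asked, and still so for the second after the job is handed in, with the robot touching nothing.
It also fails if it takes over 64 s, if anything falls off the work surface, if the arm or the gripper's body presses on something with over 40 N, if the wrist force passes 120 N, or if a joint passes its speed limit or range.

## Working session

There is one attempt and no reset: what is moved stays moved. The work goes in short steps, Python scripts to look and compute and a shell command to move; the robot and the scene stay as the last step left them, time stands still between calls to the robot, and variables do not carry over. Pictures are saved under pics/ and viewed, and the job is handed in when it is done.

```bash
ls; mkdir -p pics; python3 - <<'E'
from station import r, imaging, job
import cv2
s=r.read_state()
for k in s: print(k,s[k])
for n in("side","top"):
    p=imaging.snapshot(n)
    cv2.imwrite(f"pics/{n}0.png",p["pixels"][:,:,::-1])
    print(n,p["mtx"],p["k1"],p["origin"],p["orientation"],p["shot"])
    for q in ["socket","spigot","post_mid","fitted","caster_mid","wrench_grip","tin_mid"]:
        for d in imaging.look_for(p,q)[:4]:
            e=d["extent"];print(q,round(d["conf"],2),[round(e[0]*640),round(e[1]*480),round(e[2]*640),round(e[3]*480)])
print(r.read_state()["t"])
E
```

```text
pics
t 0.0
joints [ 1.07899099  0.39918286  0.04503303  1.53789332 -0.01870181  1.20685771
 -0.05072758]
joint_vel [-0.00051414  0.00181664  0.00187601 -0.00115788  0.00074745  0.00057218
 -0.00050746]
tau [ 1.96289711e-04 -4.75119674e+01  1.36446118e+00 -2.54220271e+01
  1.14220465e-02  9.49226436e-03  4.31650193e-06]
tool_pos [ 0.24858894 -0.59990687  0.2302634 ]
orientation [[-9.23806502e-01 -8.54401308e-04  3.82858742e-01]
 [-3.82859673e-01  1.71915025e-03 -9.23804912e-01]
 [ 1.31108423e-04 -9.99998157e-01 -1.91527798e-03]]
ft_force [0.85186646 0.78137566 0.29248158]
moment [ 0.02448623  0.02615448 -0.00673329]
grip_width 0.08541679516602026
side [[559.47437424   0.         317.64704342]
 [  0.         559.47437424 245.66457689]
 [  0.           0.           1.        ]] -0.17834477125410902 [-0.17378663  0.65989414  0.91796261] [[-0.68689202  0.4611044  -0.56174914]
 [-0.72674463 -0.43085802  0.53498001]
 [ 0.00464751  0.77572167  0.63105807]] 1
socket 0.87 [329, 226, 26, 37]
spigot 0.72 [327, 220, 10, 29]
post_mid 0.63 [227, 365, 25, 57]
post_mid 0.57 [257, 388, 22, 54]
fitted 0.83 [268, 269, 29, 64]
caster_mid 0.98 [437, 227, 34, 45]
wrench_grip 0.72 [375, 210, 55, 24]
tin_mid 0.78 [148, 316, 37, 50]
top [[457.66610102   0.         316.34258331]
 [  0.         457.66610102 243.90547732]
 [  0.           0.           1.        ]] -0.00189037580768229 [0.36576274 0.01904435 1.03171132] [[-0.01220643  0.98473479 -0.17363296]
 [-0.99947628 -0.00681111  0.03163512]
 [ 0.02996957  0.17392817  0.9843022 ]] 2
socket 0.74 [370, 208, 29, 30]
spigot 0.62 [374, 205, 17, 19]
post_mid 0.87 [163, 329, 36, 22]
post_mid 0.65 [161, 289, 34, 23]
fitted 0.81 [260, 227, 31, 41]
caster_mid 0.67 [476, 286, 58, 45]
caster_mid 0.15 [148, 181, 40, 38]
wrench_grip 0.58 [454, 203, 27, 73]
tin_mid 0.81 [148, 180, 45, 41]
0.8
```

View pics/side0.png

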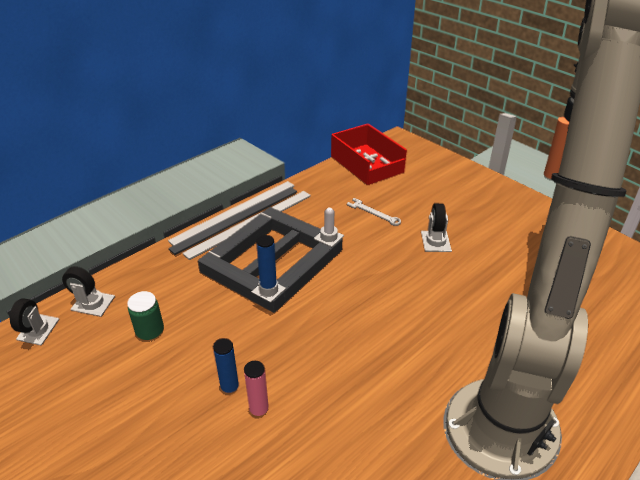

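View pics/top0.png

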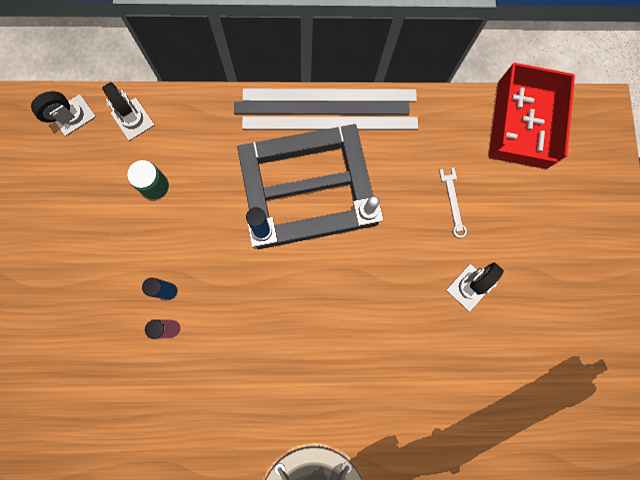

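```bash
cat > h.py <<'E'
import numpy as np
from scipy.optimize import least_squares
def proj(p,X):
    X=np.atleast_2d(X);c=(X-p["origin"])@np.array(p["orientation"])
    u=np.c_[c[:,0],-c[:,1]]/(-c[:,2:3]); u=u*(1+p["k1"]*(u**2).sum(1,keepdims=True))
    K=p["mtx"]; return np.c_[K[0,0]*u[:,0]+K[0,2],K[1,1]*u[:,1]+K[1,2]]
def cyl(x,y,segs):
    a=np.linspace(0,2*np.pi,48,endpoint=False)
    return np.concatenate([np.c_[x+rad*np.cos(a),y+rad*np.sin(a),0*a+z] for rad,z in segs])
def box(uv):return np.r_[uv.min(0),uv.max(0)]
def fit(ps,boxes,segs,x0):
    f=lambda v:np.concatenate([box(proj(p,cyl(*v,segs)))-b for p,b in zip(ps,boxes)])
    o=least_squares(f,x0); return o.x,f(o.x)
def mbox(m):
    ys,xs=np.nonzero(m);return np.r_[xs.min(),ys.min(),xs.max()+1,ys.max()+1]-.0
E
python3 - <<'E'
from station import r, imaging
from h import *
import cv2,pickle
np.set_printoptions(precision=4,suppress=True)
ps=[];R={}
for n in("side","top"):
    p=imaging.snapshot(n);ps.append(p)
    for q in ["socket","spigot","post_mid","fitted","tin_mid","caster_mid"]:
        R[n,q]=[(d["conf"],d["region"]) for d in imaging.trace(p,q)]
        for c,m in R[n,q]: print(n,q,round(c,2),mbox(m))
pickle.dump((ps,R),open("d.pkl","wb"))
pk=lambda n,q,f:mbox([m for c,m in R[n,q] if f(mbox(m))][0])
def go(name,q,segs,fs,ft,x0):
    b=[]
    pp=[]
    for n,p,f in(("side",ps[0],fs),("top",ps[1],ft)):
        try: b.append(pk(n,q,f));pp.append(p)
        except IndexError: print("miss",n,q);continue
        print(name,n,fit([p],[b[-1]],segs,x0))
    print(name,fit(pp,b,segs,x0))
any_=lambda b:True
go("post","post_mid",[(.019,0),(.019,.123)],lambda b:b[0]<230,lambda b:b[1]<305,[.3,.3])
go("spigot","spigot",[(.0125,.064),(.0125,.121),(.006,.129)],any_,any_,[.5,-.1])
go("tin","tin_mid",[(.033,0),(.033,.09)],any_,any_,[.5,.4])
E
```

```text
side socket 0.58 [314. 209. 341. 246.]
side spigot 0.57 [324. 208. 334. 234.]
side post_mid 0.74 [212. 337. 238. 393.]
side post_mid 0.63 [244. 361. 269. 416.]
side fitted 0.64 [252. 235. 285. 302.]
side tin_mid 0.66 [127. 291. 163. 340.]
side caster_mid 0.63 [421. 204. 452. 252.]
top socket 0.86 [354. 195. 382. 225.]
top socket 0.66 [143. 277. 177. 298.]
top spigot 0.56 [364. 196. 379. 213.]
top post_mid 0.98 [145. 319. 181. 339.]
top post_mid 0.78 [142. 277. 178. 299.]
top post_mid 0.33 [365. 196. 379. 213.]
top fitted 0.95 [245. 207. 277. 246.]
top tin_mid 0.83 [129. 160. 168. 199.]
top tin_mid 0.27 [353. 195. 383. 225.]
top tin_mid 0.18 [365. 195. 380. 213.]
top caster_mid 0.84 [447. 262. 503. 311.]
post side (array([0.4425, 0.3177]), array([-0.2119,  0.3547,  0.2295, -0.3547]))
post top (array([0.4438, 0.3145]), array([-0.127 , -0.3749,  0.1451,  0.417 ]))
post (array([0.4434, 0.316 ]), array([ 0.2154, -0.39  ,  0.5917, -1.1203, -0.9335, -0.1853, -0.561 ,
        0.5877]))
spigot side (array([ 0.6103, -0.1249]), array([-0.2618,  0.1554,  0.2552, -0.1553]))
spigot top (array([ 0.6151, -0.1289]), array([-0.3588, -0.6594,  0.3402,  0.6882]))
spigot (array([ 0.614 , -0.1281]), array([-0.3257, -0.9989,  0.1599, -1.3599, -0.7122, -0.1311, -0.0302,
        1.1932]))
tin side (array([0.684 , 0.3596]), array([-1.0661, -0.8314,  1.0978,  0.6882]))
tin top (array([0.6858, 0.3561]), array([-2.1126, -1.0834,  2.3188,  1.111 ]))
tin (array([0.6854, 0.3577]), array([-0.6189, -1.5652,  1.4726, -0.1034, -2.87  , -0.9025,  1.6308,
        1.2833]))
```

```bash
python3 -m creep '[[-0.99,0,-0.57,0,0,0,-1],[-0.99,0,-0.57,0,0,0,-1],[-0.99,0,-0.57,0,0,0,-1],[-0.99,0,-0.57,0,0,0,-1],[-0.99,0,-0.57,0,0,0,-1],[-0.99,0,-0.57,0,0,0,-1],[-0.99,0,-0.57,0,0,0,-1],[-0.99,0,-0.57,0,0,0,-1]]'
python3 -m creep '[[-0.99,0,-0.57,0,0,0,-1],[-0.99,0,-0.57,0,0,0,-1],[-0.99,0,-0.57,0,0,0,-1],[-0.99,0,-0.57,0,0,0,-1],[-0.99,0,-0.57,0,0,0,-1],[-0.99,0,-0.57,0,0,0,-1],[-0.99,0,-0.57,0,0,0,-1],[-0.99,0,-0.57,0,0,0,-1]]'
python3 -m creep '[[-0.99,0,-0.57,0,0,0,-1],[-0.99,0,-0.57,0,0,0,-1],[-0.99,0,-0.57,0,0,0,-1],[-0.99,0,-0.57,0,0,0,-1],[-0.99,0,-0.57,0,0,0,-1],[-0.99,0,-0.57,0,0,0,-1],[-0.99,0,-0.57,0,0,0,-1],[-0.99,0,-0.57,0,0,0,-1]]'
```

```text
t: 2.5
tool_pos: [0.3617, -0.4535, 0.2315]
orientation: [[-0.923, 0.0, 0.384], [-0.384, -0.0, -0.923], [-0.0, -1.0, 0.0]]
ft_force: [-0.3, 0.8, 0.8]
grip_width: 0.0856
t: 3.5
tool_pos: [0.4725, -0.3084, 0.2315]
orientation: [[-0.923, 0.0, 0.385], [-0.385, -0.0, -0.923], [-0.0, -1.0, 0.0]]
ft_force: [-0.3, 0.5, -0.3]
grip_width: 0.086
t: 4.5
tool_pos: [0.5834, -0.1634, 0.2315]
orientation: [[-0.923, 0.0, 0.384], [-0.384, -0.0, -0.923], [-0.0, -1.0, 0.0]]
ft_force: [-0.2, 0.4, -0.3]
grip_width: 0.0854
```

```bash
cat >> h.py <<'E'
def to(s,target):
    "rows of 20mm in tool axes to reach target"
    d=np.array(s["orientation"]).T@(np.array(target)-s["tool_pos"])/.02
    return d
E
python3 - <<'E'
from station import r
from h import *
np.set_printoptions(precision=4,suppress=True)
s=r.read_state();print(s["t"],s["tool_pos"],s["orientation"],s["ft_force"],to(s,[.613,-.1275,.08]))
E
```

```text
4.5 [ 0.5834 -0.1634  0.2315] [[-0.9232  0.0002  0.3844]
 [-0.3844 -0.0001 -0.9232]
 [-0.0001 -1.      0.0001]] [-0.2158  0.4282 -0.3277] [-2.0542  7.5756 -1.0876]
```

```bash
python3 -m creep '[[-1,0,-0.55,0,0,0,-1],[-1,0,-0.55,0,0,0,-1],[0,1,0,0,0,0,-1],[0,1,0,0,0,0,-1],[0,1,0,0,0,0,-1],[0,0.5,0,0,0,0,-1],[0,0,0,0,0,0,-1]]'
python3 - <<'E'
from station import r, imaging
from h import *
import cv2
s=r.read_state();print(s["t"],s["tool_pos"])
for n in("side","top"):
    p=imaging.snapshot(n);im=p["pixels"][:,:,::-1].copy()
    u=proj(p,[s["tool_pos"],[.613,-.1275,.129]]);print(u)
    c=u[0].astype(int);y0=max(c[1]-60,0);x0=c[0]-80
    cv2.imwrite(f"pics/{n}1.png",cv2.resize(im[y0:y0+120,x0:x0+160],None,fx=5,fy=5,interpolation=cv2.INTER_CUBIC));print(x0,y0)
E
```

```text
t: 5.38
tool_pos: [0.6113, -0.1295, 0.1608]
orientation: [[-0.924, -0.001, 0.383], [-0.383, 0.0, -0.924], [0.001, -1.0, -0.001]]
ft_force: [-0.5, -0.8, -0.2]
grip_width: 0.085
5.375 [ 0.61131747 -0.12950744  0.16081029]
[[330.51618047 197.84367212]
 [329.19999423 208.68958376]]
250 137
[[376.73792368 197.6923492 ]
 [373.24644328 201.15061299]]
296 137
```

View pics/side1.png

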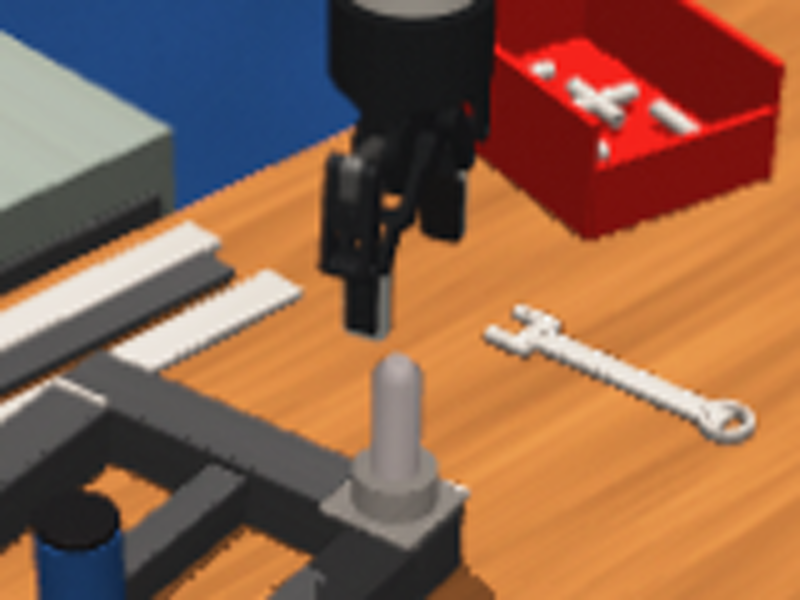

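View pics/top1.png

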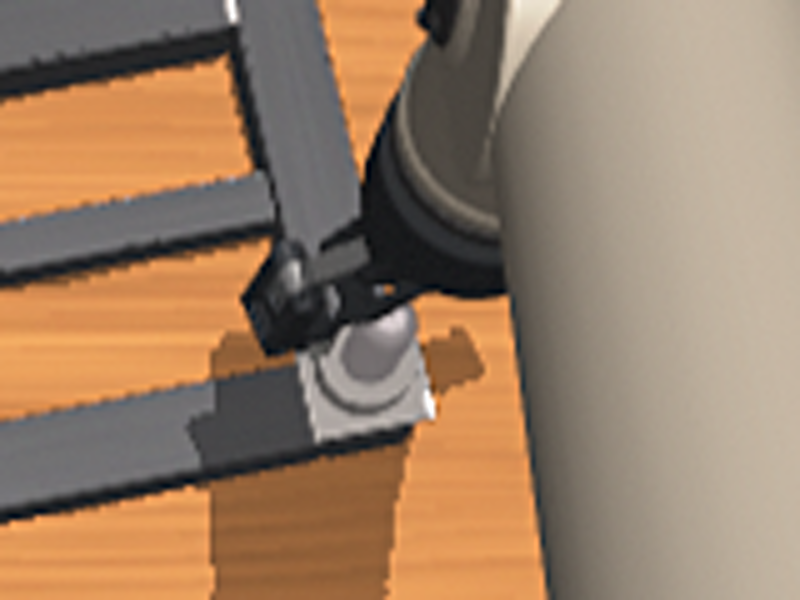

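```bash
python3 -m creep '[[-0.15,0.5,-0.02,0,0,0,-1],[0,0.5,0,0,0,0,-1],[0,0.7,0,0,0,0,-1],[0,0.7,0,0,0,0,-1],[0,0.7,0,0,0,0,-1],[0,0.5,0,0,0,0,-1],[0,0.3,0,0,0,0,-1],[0,0,0,0,0,0,-1]]'
python3 -m creep '[[0,0,0,0,0,0,0],[0,0,0,0,0,0,0.1],[0,0,0,0,0,0,0.2],[0,0,0,0,0,0,0.2],[0,0,0,0,0,0,0.2]]' 25
```

```text
t: 6.48
tool_pos: [0.6141, -0.1286, 0.0829]
orientation: [[-0.924, -0.001, 0.383], [-0.383, 0.0, -0.924], [0.0, -1.0, -0.0]]
ft_force: [-0.7, 0.4, -0.4]
grip_width: 0.0855
t: 7.1
tool_pos: [0.6143, -0.1287, 0.0834]
orientation: [[-0.924, 0.0, 0.383], [-0.383, -0.0, -0.924], [-0.0, -1.0, 0.0]]
ft_force: [-0.2, 0.3, 0.0]
grip_width: 0.0338
```

```bash
python3 -m creep '[[0,0,0,0,0,0,0.4],[0,0,0,0,0,0,1],[0,0,0,0,0,0,1],[0,0,0,0,0,0,1]]' 25
```

```text
t: 7.6
tool_pos: [0.614, -0.128, 0.0834]
orientation: [[-0.924, -0.001, 0.383], [-0.383, 0.001, -0.924], [0.0, -1.0, -0.001]]
ft_force: [-2.9, 2.9, 3.0]
grip_width: 0.0244
```

```bash
python3 -m creep '[[0,0,0,0,0,0,1],[0,0,0,0,0,0,1]]' 70
python3 -m creep '[[0,-0.05,0,0,0,0,1],[0,-0.05,0,0,0,0,1],[0,0,0,0,0,0,1]]'
```

```text
t: 7.85
tool_pos: [0.614, -0.128, 0.0835]
orientation: [[-0.924, -0.001, 0.383], [-0.383, 0.001, -0.924], [0.0, -1.0, -0.001]]
ft_force: [-3.9, 2.3, 5.6]
grip_width: 0.0232
t: 8.22
tool_pos: [0.614, -0.128, 0.0843]
orientation: [[-0.924, -0.001, 0.383], [-0.383, 0.001, -0.924], [0.0, -1.0, -0.001]]
ft_force: [-0.1, 3.8, -5.5]
grip_width: 0.0235
```

```bash
python3 -m creep '[[0,-0.1,0,0,0,0,1],[0,-0.1,0,0,0,0,1],[0,-0.05,0,0,0,0,1],[0,0,0,0,0,0,1]]'
```

```text
t: 8.72
tool_pos: [0.614, -0.128, 0.0892]
orientation: [[-0.924, -0.001, 0.383], [-0.383, 0.001, -0.924], [0.0, -1.0, -0.001]]
ft_force: [2.4, 4.2, -12.5]
grip_width: 0.0237
```

```bash
python3 -m creep '[[0,-0.09,0,0,0,0,1],[0,0,0,0,0,0,1],[0,0,0,0,0,0,1]]'
python3 - <<'E'
from station import r, imaging
import cv2
for n,x0,y0 in(("side",250,137),("top",296,137)):
    p=imaging.snapshot(n);im=p["pixels"][:,:,::-1].copy()
    cv2.imwrite(f"pics/{n}2.png",cv2.resize(im[y0+30:y0+120,x0+20:x0+140],None,fx=6,fy=6,interpolation=cv2.INTER_CUBIC))
s=r.read_state();print(s["t"],s["ft_force"],s["tool_pos"])
E
```

```text
t: 9.1
tool_pos: [0.614, -0.1281, 0.0906]
orientation: [[-0.924, -0.001, 0.383], [-0.383, 0.001, -0.924], [0.0, -1.0, -0.001]]
ft_force: [4.0, 4.8, -14.7]
grip_width: 0.0236
9.2 [  2.68956951   4.52159791 -14.27110716] [ 0.61395459 -0.12802928  0.09055089]
```

View pics/side2.png

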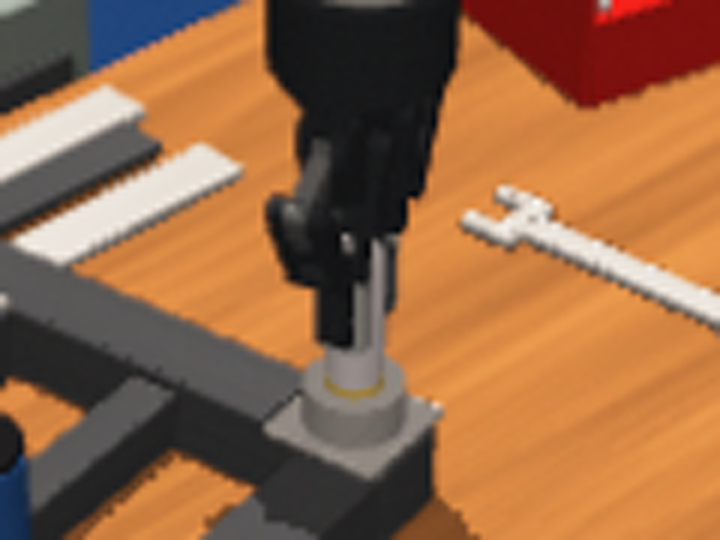

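Side picture: a thin yellow band shows at the collar (zoomed (354,390), i.e. about pixel (329,232)), no red. Nudging up slightly, then holding.

```bash
python3 -m creep '[[0,-0.02,0,0,0,0,1],[0,0,0,0,0,0,1],[0,0,0,0,0,0,1],[0,0,0,0,0,0,1]]';python3 -m creep '[[0,0,0,0,0,0,1],[0,0,0,0,0,0,1],[0,0,0,0,0,0,1],[0,0,0,0,0,0,1],[0,0,0,0,0,0,1],[0,0,0,0,0,0,1]]'
```

```text
t: 9.7
tool_pos: [0.614, -0.128, 0.0908]
orientation: [[-0.924, -0.001, 0.383], [-0.383, 0.001, -0.924], [0.0, -1.0, -0.001]]
ft_force: [3.7, 4.8, -14.9]
grip_width: 0.0237
t: 10.45
tool_pos: [0.6139, -0.128, 0.0909]
orientation: [[-0.924, -0.001, 0.383], [-0.383, 0.001, -0.924], [0.0, -1.0, -0.001]]
ft_force: [3.8, 4.8, -15.5]
grip_width: 0.0234
```

```bash
python3 -m creep '[[0,0.1,0,0,0,0,1],[0,0.1,0,0,0,0,1],[0,0.1,0,0,0,0,1],[0,0.1,0,0,0,0,1],[0,0.05,0,0,0,0,1],[0,0,0,0,0,0,1],[0,0,0,0,0,0,1]]'
```

```text
t: 11.32
tool_pos: [0.614, -0.1281, 0.0839]
orientation: [[-0.924, -0.001, 0.383], [-0.383, 0.001, -0.924], [0.0, -1.0, -0.001]]
ft_force: [-0.2, 5.2, -5.7]
grip_width: 0.0235
```

```bash
python3 -m creep '[[0,0.05,0,0,0,0,1],[0,0.01,0,0,0,0,1],[0,0,0,0,0,0,1]]'; python3 -m creep '[[0,0,0,0,0,0,0.3],[0,0,0,0,0,0,0],[0,0,0,0,0,0,-0.3],[0,0,0,0,0,0,-0.6],[0,0,0,0,0,0,-0.6]]' 40
```

```text
t: 11.7
tool_pos: [0.614, -0.1281, 0.0836]
orientation: [[-0.924, -0.001, 0.383], [-0.383, 0.0, -0.924], [0.0, -1.0, -0.001]]
ft_force: [-3.2, 5.4, 0.8]
grip_width: 0.0234
t: 12.32
tool_pos: [0.6143, -0.129, 0.0824]
orientation: [[-0.924, 0.0, 0.383], [-0.383, -0.0, -0.924], [0.0, -1.0, 0.0]]
ft_force: [0.2, 0.1, 0.4]
grip_width: 0.0681
```

```bash
python3 -m creep '[[0,-0.5,0,0,0,0,-0.6],[0,-1,0,0,0,0,-0.6],[0,-1,0,0,0,0,-0.6],[0,-1,0,0,0,0,-0.8],[0,-1,0,0,0,0,-1],[0,-1,0,0,0,0,-1],[0,-1,0,0,0,0,-1],[0,-1,0,0,0,0,-1]]'
python3 - <<'E'
from station import r, imaging
from h import *
import cv2
s=r.read_state();print(s["t"],to(s,[.4432,.316,.23]))
p=imaging.snapshot("side");im=p["pixels"][:,:,::-1].copy()
cv2.imwrite("pics/side3.png",cv2.resize(im[167:257,270:390],None,fx=6,fy=6,interpolation=cv2.INTER_CUBIC))
E
```

```text
t: 13.32
tool_pos: [0.6145, -0.1287, 0.2349]
orientation: [[-0.924, 0.002, 0.383], [-0.383, -0.001, -0.924], [-0.002, -1.0, 0.001]]
ft_force: [0.8, 0.4, 0.7]
grip_width: 0.0853
13.325 [ -0.59918538   0.21339804 -23.81980933]
```

View pics/side3.png

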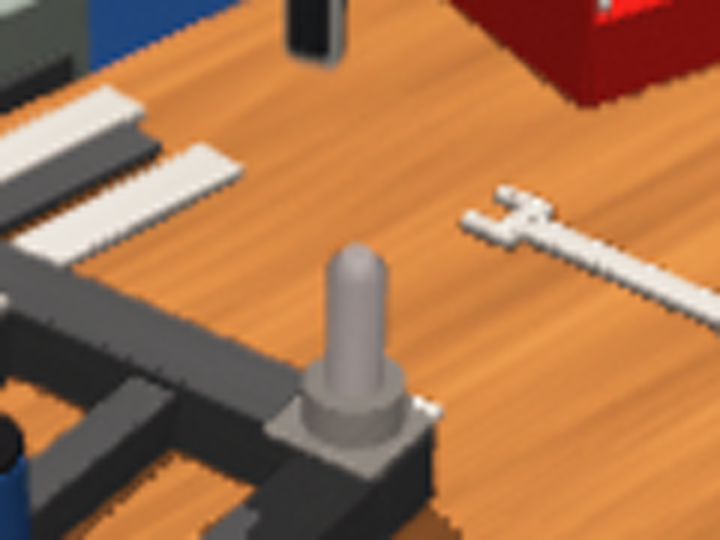

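Side picture: the spigot (zoomed (356,320)) is back down, no yellow or red at the collar: it held. Going to the post.

```bash
python3 -m creep '[[0,0,-1,0,0,0,-1],[0,0,-1,0,0,0,-1],[0,0,-1,0,0,0,-1],[0,0,-1,0,0,0,-1],[0,0,-1,0,0,0,-1],[0,0,-1,0,0,0,-1],[0,0,-1,0,0,0,-1],[0,0,-1,0,0,0,-1]]'
python3 -m creep '[[0,0,-1,0,0,0,-1],[0,0,-1,0,0,0,-1],[0,0,-1,0,0,0,-1],[0,0,-1,0,0,0,-1],[0,0,-1,0,0,0,-1],[0,0,-1,0,0,0,-1],[0,0,-1,0,0,0,-1],[0,0,-1,0,0,0,-1]]'
python3 -m creep '[[-0.1,0,-1,0,0,0,-1],[-0.1,0,-1,0,0,0,-1],[-0.1,0,-1,0,0,0,-1],[-0.1,0,-1,0,0,0,-1],[-0.1,0,-1,0,0,0,-1],[-0.1,0,-1,0,0,0,-1],[0,0,-1,0,0,0,-1],[0,0,-0.8,0,0,0,-1]]'
python3 - <<'E'
from station import r, imaging
from h import *
import cv2
s=r.read_state();print(s["t"],to(s,[.4432,.316,.08]))
for n in("side","top"):
    p=imaging.snapshot(n);im=p["pixels"][:,:,::-1].copy()
    u=proj(p,[[.4432,.316,.123]]);print(u)
    x0,y0=(u[0]-[60,45]).astype(int)
    cv2.imwrite(f"pics/{n}4.png",cv2.resize(im[y0:y0+90,x0:x0+120],None,fx=6,fy=6,interpolation=cv2.INTER_CUBIC));print(x0,y0)
E
```

```text
t: 14.38
tool_pos: [0.5525, 0.0204, 0.2323]
orientation: [[-0.924, 0.0, 0.383], [-0.383, -0.0, -0.924], [-0.0, -1.0, 0.0]]
ft_force: [0.1, -0.4, -0.3]
grip_width: 0.0851
t: 15.38
tool_pos: [0.4911, 0.1681, 0.2323]
orientation: [[-0.924, 0.0, 0.383], [-0.383, -0.0, -0.924], [-0.0, -1.0, 0.0]]
ft_force: [-0.3, 0.1, 1.0]
grip_width: 0.0855
t: 16.38
tool_pos: [0.4423, 0.3169, 0.2322]
orientation: [[-0.924, -0.0, 0.383], [-0.383, 0.0, -0.924], [0.0, -1.0, -0.0]]
ft_force: [-0.7, -0.4, 0.2]
grip_width: 0.0857
16.375 [-0.02585799  7.61222166  0.06080151]
[[222.45459585 344.30414976]]
162 299
[[150.85232654 286.58838897]]
90 241
```

View pics/side4.png

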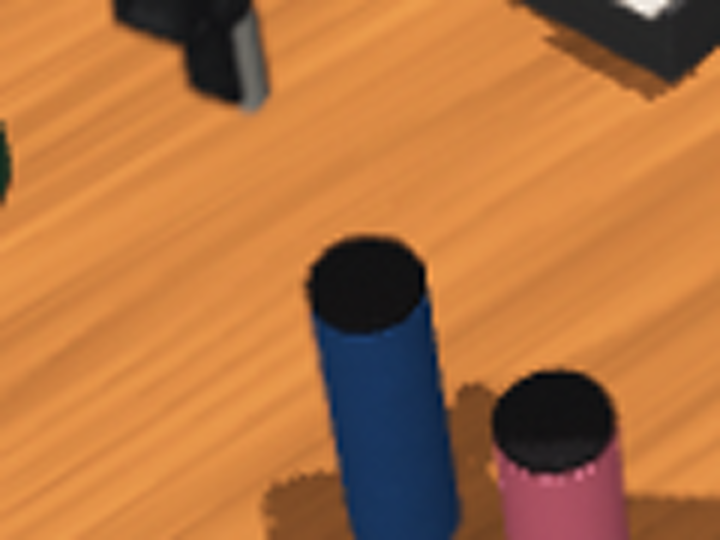

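View pics/top4.png

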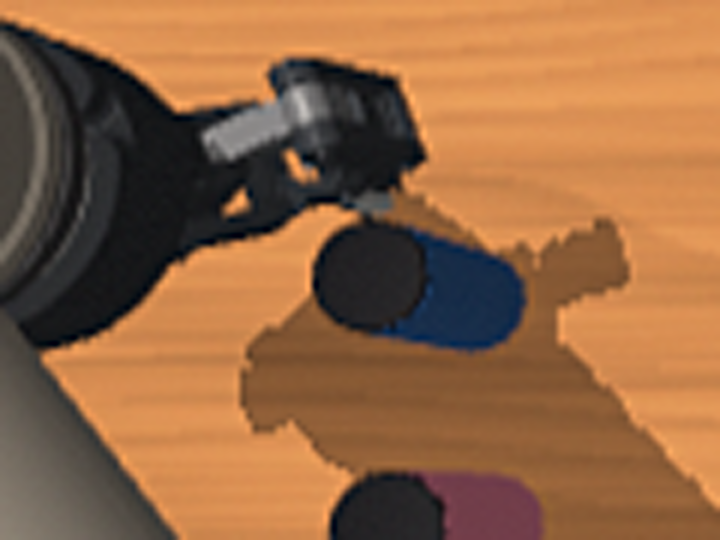

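```bash
python3 -m creep '[[-0.03,1,0.1,0,0,0,-1],[0,1,0,0,0,0,-1],[0,1,0,0,0,0,-1],[0,1,0,0,0,0,-1],[0,1,0,0,0,0,-1],[0,1,0,0,0,0,-1],[0,1,0,0,0,0,-1],[0,1,0,0,0,0,-1]]'
python3 -m creep '[[0,0.3,0,0,0,0,-0.7],[0,0,0,0,0,0,-0.4],[0,0,0,0,0,0,-0.3],[0,0,0,0,0,0,-0.2],[0,0,0,0,0,0,-0.1],[0,0,0,0,0,0,0]]' 20
python3 -m creep '[[0,0,0,0,0,0,0.05],[0,0,0,0,0,0,0.1],[0,0,0,0,0,0,0.15],[0,0,0,0,0,0,0.2],[0,0,0,0,0,0,1],[0,0,0,0,0,0,1]]' 20
```

```text
t: 17.48
tool_pos: [0.4451, 0.313, 0.0716]
orientation: [[-0.924, 0.001, 0.381], [-0.381, -0.001, -0.924], [-0.0, -1.0, 0.001]]
ft_force: [0.3, 0.3, 0.4]
grip_width: 0.0857
t: 18.23
tool_pos: [0.4445, 0.3142, 0.0665]
orientation: [[-0.924, 0.0, 0.383], [-0.383, 0.0, -0.924], [-0.0, -1.0, -0.0]]
ft_force: [-0.1, 0.4, -0.0]
grip_width: 0.0427
t: 18.98
tool_pos: [0.4444, 0.3143, 0.0664]
orientation: [[-0.924, 0.0, 0.383], [-0.383, 0.0, -0.924], [-0.0, -1.0, -0.0]]
ft_force: [-1.2, 1.4, 1.0]
grip_width: 0.0367
```

```bash
python3 -m creep '[[0,0,0,0,0,0,1],[0,0,0,0,0,0,1],[0,-0.3,0,0,0,0,1],[0,-0.7,0,0,0,0,1],[0,-1,0,0,0,0,1],[0,-1,0,0,0,0,1],[0,-1,0,0,0,0,1],[0,-1,0,0,0,0,1]]' 50
python3 -m creep '[[0,-1,0,0,0,0,1],[0,-1,0,0,0,0,1],[0,-1,0,0,0,0,1],[0,-1,0,0,0,0,1],[0,-1,0,0,0,0,1],[0,-1,0,0,0,0,1],[0,0,0,0,0,0,1],[0,0,0,0,0,0,1]]'
python3 - <<'E'
from station import r, imaging
from h import *
import cv2
s=r.read_state();print(s["t"],s["ft_force"],to(s,[.614,-.128,.28]))
for n in("side","top"):
    p=imaging.snapshot(n);im=p["pixels"][:,:,::-1].copy()
    u=proj(p,[s["tool_pos"]]);print(u)
    x0,y0=(u[0]-[60,45]).astype(int)
    cv2.imwrite(f"pics/{n}5.png",cv2.resize(im[y0:y0+90,x0:x0+120],None,fx=6,fy=6,interpolation=cv2.INTER_CUBIC));print(x0,y0)
E
```

```text
t: 19.98
tool_pos: [0.4445, 0.3134, 0.1675]
orientation: [[-0.924, 0.0, 0.383], [-0.383, -0.001, -0.924], [-0.0, -1.0, 0.001]]
ft_force: [0.6, 0.2, -1.1]
grip_width: 0.036
t: 20.98
tool_pos: [0.444, 0.3134, 0.2856]
orientation: [[-0.924, -0.001, 0.383], [-0.383, -0.001, -0.924], [0.001, -1.0, 0.001]]
ft_force: [-0.4, -0.0, -1.9]
grip_width: 0.0362
20.975 [-0.356165   -0.04152105 -1.91837791] [ 0.59271713  0.29963894 23.64257979]
[[212.98632073 279.2948922 ]]
152 234
[[119.68718609 277.8068421 ]]
59 232
```

View pics/side5.png

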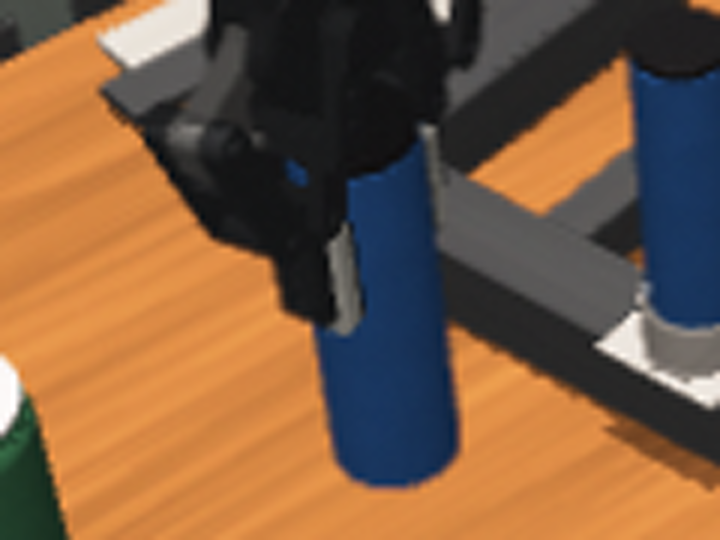

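View pics/top5.png

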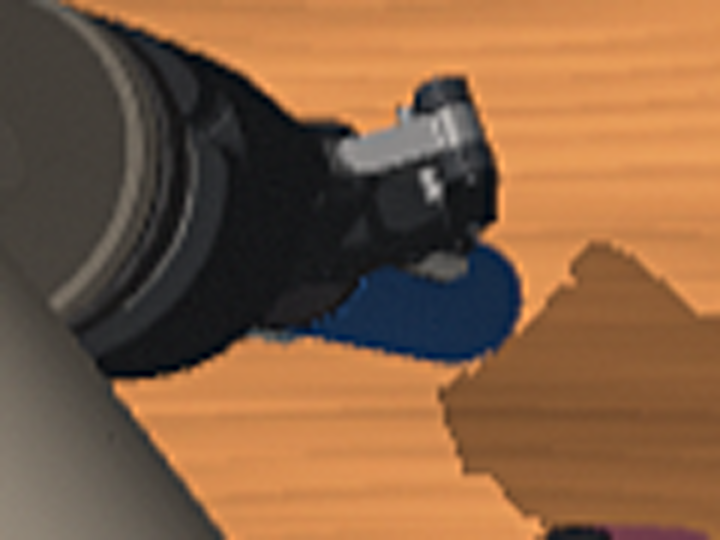

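```bash
python3 - <<'E'
from h import *
import pickle
np.set_printoptions(precision=4,suppress=True)
ps,_=pickle.load(open("d.pkl","rb"))
zf=.2856-.0664
for x,y in((.444,.3134),(.442,.3134),(.444,.3154)):
  for p in ps: print(x,y,box(proj(p,cyl(x,y,[(.019,zf)]))), "axis",proj(p,[x,y,zf])[0])
E
```

```text
0.444 0.3134 [206.618  299.5727 228.2239 315.0083] axis [217.4167 307.182 ]
0.444 0.3134 [123.5877 270.8646 145.4586 292.4671] axis [134.5307 281.6217]
0.442 0.3134 [207.2693 300.1552 228.9022 315.6259] axis [218.0817 307.7817]
0.442 0.3134 [123.5185 271.9928 145.3989 293.6139] axis [134.4663 282.7591]
0.444 0.3154 [205.6844 300.1084 227.3087 315.5736] axis [216.492  307.7322]
0.444 0.3154 [122.435  270.8743 144.309  292.4785] axis [133.3796 281.6322]
```

```bash
python3 -m creep '[[0,0,0.5,0,0,0,1],[0,0,1,0,0,0,1],[0,0,1,0,0,0,1],[0,0,1,0,0,0,1],[0,0,1,0,0,0,1],[0,0,1,0,0,0,1],[0,0,1,0,0,0,1],[0,0,1,0,0,0,1]]'
python3 -m creep '[[0,0,1,0,0,0,1],[0,0,1,0,0,0,1],[0,0,1,0,0,0,1],[0,0,1,0,0,0,1],[0,0,1,0,0,0,1],[0.1,0,1,0,0,0,1],[0.1,0,1,0,0,0,1],[0.1,0,1,0,0,0,1]]'
python3 -m creep '[[0.1,0,1,0,0,0,1],[0.1,0,1,0,0,0,1],[0.1,0,1,0,0,0,1],[0,0,1,0,0,0,1],[0,0,1,0,0,0,1],[0,0,1,0,0,0,1],[0,0,1,0,0,0,1],[0,0,0.9,0,0,0,1]]'
python3 -m creep '[[0,0.5,0.2,0,0,0,1],[0,1,0,0,0,0,1],[0,1,0,0,0,0,1],[0,0.5,0,0,0,0,1],[0,0,0,0,0,0,1]]'
python3 - <<'E'
from station import r, imaging
from h import *
import cv2
np.set_printoptions(precision=4,suppress=True)
s=r.read_state();print(s["t"],s["ft_force"],s["tool_pos"],to(s,[.614,-.128,.1305]))
for n in("side","top"):
    p=imaging.snapshot(n);im=p["pixels"][:,:,::-1].copy()
    x0,y0=(proj(p,[.614,-.128,.12])[0]-[60,45]).astype(int)
    t=s["tool_pos"];print(n,x0,y0,box(proj(p,cyl(t[0],t[1],[(.019,t[2]-.0664)]))))
    cv2.imwrite(f"pics/{n}6.png",cv2.resize(im[y0:y0+90,x0:x0+120],None,fx=6,fy=6,interpolation=cv2.INTER_CUBIC))
E
```

```text
t: 22.08
tool_pos: [0.502, 0.1738, 0.2858]
orientation: [[-0.924, -0.001, 0.382], [-0.382, -0.001, -0.924], [0.001, -1.0, 0.0]]
ft_force: [0.3, 0.0, -2.0]
grip_width: 0.0365
t: 23.08
tool_pos: [0.5579, 0.024, 0.2862]
orientation: [[-0.924, -0.0, 0.383], [-0.383, -0.0, -0.924], [0.0, -1.0, 0.0]]
ft_force: [-0.7, -0.4, -2.5]
grip_width: 0.0364
t: 24.08
tool_pos: [0.613, -0.1242, 0.2862]
orientation: [[-0.924, -0.0, 0.383], [-0.383, -0.0, -0.924], [0.0, -1.0, 0.0]]
ft_force: [0.1, 0.7, -1.0]
grip_width: 0.0363
t: 24.7
tool_pos: [0.6134, -0.1261, 0.2253]
orientation: [[-0.924, -0.002, 0.383], [-0.383, 0.001, -0.924], [0.002, -1.0, -0.001]]
ft_force: [-0.4, -0.3, -2.8]
grip_width: 0.0362
24.7 [-0.4271 -0.3194 -2.7666] [ 0.6134 -0.1261  0.2253] [0.0042 4.7419 0.1057]
side 268 166 [320.9471 194.2592 336.7686 203.1861]
top 312 156 [365.2678 187.6771 384.3596 206.2224]
```

View pics/side6.png

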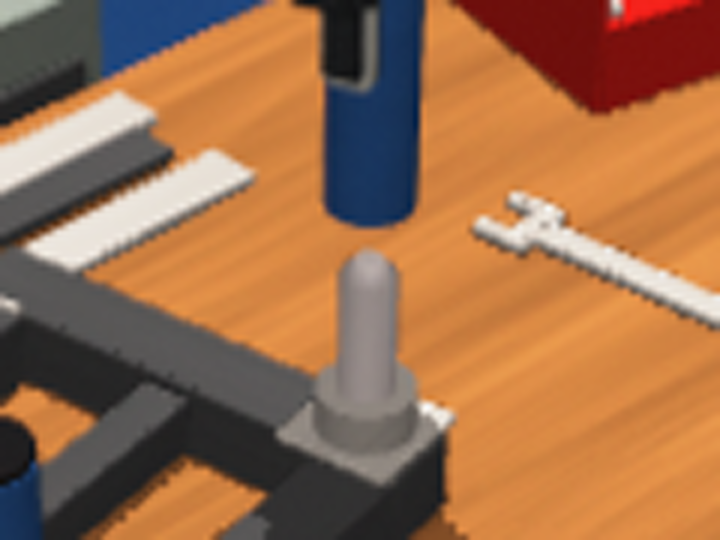

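View pics/top6.png

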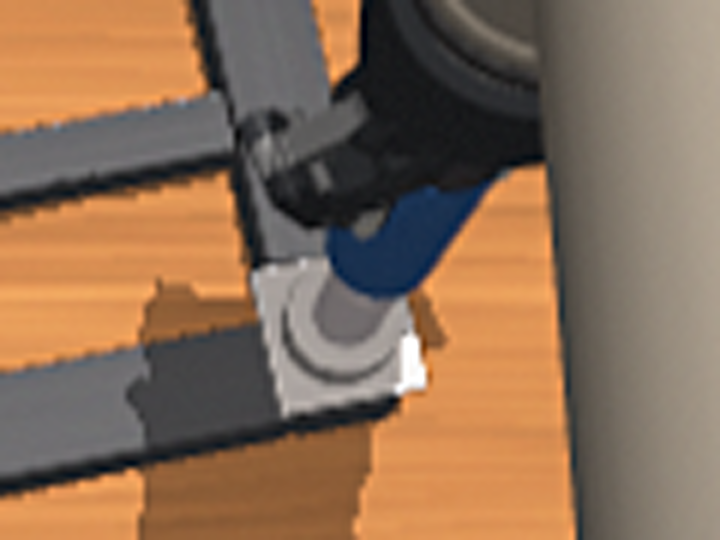

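```bash
python3 -m creep '[[0,0.5,0.1,0,0,0,1],[0,0.6,0,0,0,0,1],[0,0,0,0,0,0,1]]'; python3 -m creep '[[0,0.3,0,0,0,0,1],[0,0.3,0,0,0,0,1],[0,0.2,0,0,0,0,1],[0,0,0,0,0,0,1]]'
```

```text
t: 25.18
tool_pos: [0.6136, -0.1284, 0.2026]
orientation: [[-0.924, -0.003, 0.383], [-0.383, 0.0, -0.924], [0.003, -1.0, -0.002]]
ft_force: [-1.5, 0.2, -1.6]
grip_width: 0.0363
t: 25.68
tool_pos: [0.6145, -0.1284, 0.1878]
orientation: [[-0.924, -0.001, 0.383], [-0.383, 0.0, -0.924], [0.001, -1.0, -0.0]]
ft_force: [-0.5, 0.4, -1.8]
grip_width: 0.0361
```

```bash
python3 - <<'E'
from station import r, imaging
from h import *
import cv2
for n in("side","top"):
    p=imaging.snapshot(n);im=p["pixels"][:,:,::-1].copy()
    x0,y0=(proj(p,[.614,-.128,.12])[0]-[60,45]).astype(int)
    cv2.imwrite(f"pics/{n}7.png",cv2.resize(im[y0:y0+90,x0:x0+120],None,fx=6,fy=6,interpolation=cv2.INTER_CUBIC))
E
```

```text
(no output)
```

View pics/side7.png

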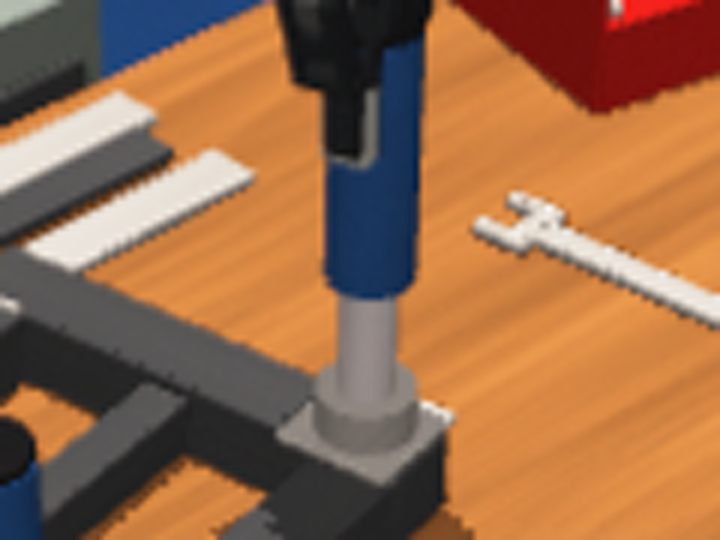

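View pics/top7.png

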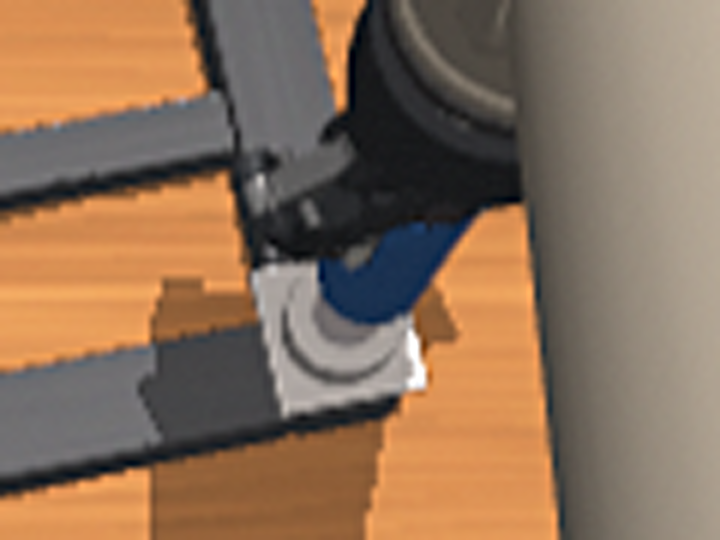

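Both pictures show the foot over the spigot tip (side zoomed (370,295), spigot centred at 368) with no contact force. Continuing down.

```bash
python3 -m creep '[[0,0.3,0,0,0,0,1],[0,0.3,0,0,0,0,1],[0,0.3,0,0,0,0,1],[0,0,0,0,0,0,1]]'; python3 -m creep '[[0,0.4,0,0,0,0,1],[0,0.4,0,0,0,0,1],[0,0.3,0,0,0,0,1],[0,0.3,0,0,0,0,1],[0,0.2,0,0,0,0,1],[0,0,0,0,0,0,1]]'
```

```text
t: 26.28
tool_pos: [0.6142, -0.1283, 0.1694]
orientation: [[-0.924, -0.002, 0.383], [-0.383, 0.0, -0.924], [0.001, -1.0, -0.001]]
ft_force: [1.0, 1.0, -2.4]
grip_width: 0.0368
t: 27.02
tool_pos: [0.6146, -0.1284, 0.1379]
orientation: [[-0.924, -0.001, 0.383], [-0.383, 0.0, -0.924], [0.001, -1.0, -0.0]]
ft_force: [0.9, 0.2, -2.7]
grip_width: 0.0366
```

Freely sliding. The last 7 mm, gently until contact.

```bash
python3 -m creep '[[0,0.15,0,0,0,0,1],[0,0.1,0,0,0,0,1],[0,0,0,0,0,0,1]]'; python3 -m creep '[[0,0.08,0,0,0,0,1],[0,0.05,0,0,0,0,1],[0,0,0,0,0,0,1]]'
```

```text
t: 27.4
tool_pos: [0.6147, -0.1284, 0.1331]
orientation: [[-0.924, -0.0, 0.383], [-0.383, -0.0, -0.924], [0.0, -1.0, -0.0]]
ft_force: [-0.3, -1.0, -1.3]
grip_width: 0.0361
t: 27.78
tool_pos: [0.6148, -0.1284, 0.1307]
orientation: [[-0.924, -0.0, 0.383], [-0.383, -0.0, -0.924], [0.0, -1.0, 0.0]]
ft_force: [0.1, 0.5, -1.7]
grip_width: 0.0362
```

```bash
python3 -m creep '[[0,0.05,0,0,0,0,1],[0,0,0,0,0,0,1],[0,0,0,0,0,0,1]]'; python3 -m creep '[[0,0.05,0,0,0,0,1],[0,0,0,0,0,0,1],[0,0,0,0,0,0,1]]'
```

```text
t: 28.15
tool_pos: [0.6151, -0.1284, 0.1305]
orientation: [[-0.924, 0.001, 0.383], [-0.383, -0.0, -0.924], [-0.001, -1.0, 0.0]]
ft_force: [-1.8, -0.1, 4.5]
grip_width: 0.0362
t: 28.52
tool_pos: [0.6153, -0.1284, 0.1304]
orientation: [[-0.924, 0.001, 0.383], [-0.383, -0.0, -0.924], [-0.001, -1.0, 0.001]]
ft_force: [-3.2, 1.6, 9.4]
grip_width: 0.0364
```

Contact at the predicted height (0.1305), force up 11 N: home. Easing off and releasing.

```bash
python3 -m creep '[[0,-0.06,0,0,0,0,1],[0,0,0,0,0,0,0.1],[0,0,0,0,0,0,0],[0,0,0,0,0,0,-0.2],[0,0,0,0,0,0,-0.5],[0,0,0,0,0,0,-0.8],[0,0,0,0,0,0,-1],[0,0,0,0,0,0,-1]]' 20
python3 -m creep '[[0,-0.3,0,0,0,0,-1],[0,-0.6,0,0,0,0,-1],[0,-1,0,0,0,0,-1],[0,-1,0,0,0,0,-1],[0,-1,0,0,0,0,-1],[0,-1,0,0,0,0,-1],[0,-1,0,0,0,0,-1],[0,-1,0,0,0,0,-1]]'
python3 -m creep '[[0,0,1,0,0,0,-1],[0,0,1,0,0,0,-1],[0,0,1,0,0,0,-1],[0,0,1,0,0,0,-1],[0,0,1,0,0,0,-1],[0,0,1,0,0,0,-1],[0,0,0,0,0,0,-1]]'
python3 - <<'E'
from station import r, imaging
from h import *
import cv2
s=r.read_state();print(s["t"],s["ft_force"])
for n in("side","top"):
    p=imaging.snapshot(n);im=p["pixels"][:,:,::-1].copy()
    cv2.imwrite(f"pics/{n}8.png",im)
    u=proj(p,[.614,-.128,.12])[0]
    x0,y0=(u-[60,45]).astype(int)
    print((proj(p,[[.614,-.128,.187],[.614,-.128,.064]])-[x0,y0])*6, box(proj(p,cyl(.614,-.128,[(.019,.064),(.019,.187)])).reshape(-1,2)-[x0,y0])*6)
    cv2.imwrite(f"pics/{n}8z.png",cv2.resize(im[y0:y0+90,x0:x0+120],None,fx=6,fy=6,interpolation=cv2.INTER_CUBIC))
E
```

```text
t: 29.52
tool_pos: [0.6148, -0.1285, 0.1299]
orientation: [[-0.924, 0.0, 0.383], [-0.383, -0.0, -0.924], [-0.0, -1.0, 0.0]]
ft_force: [0.3, -0.7, 0.7]
grip_width: 0.0856
t: 30.52
tool_pos: [0.615, -0.1284, 0.2698]
orientation: [[-0.924, 0.001, 0.383], [-0.383, -0.0, -0.924], [-0.001, -1.0, 0.001]]
ft_force: [0.0, 0.4, -0.5]
grip_width: 0.0855
t: 31.4
tool_pos: [0.6606, -0.242, 0.2672]
orientation: [[-0.925, -0.001, 0.38], [-0.38, -0.001, -0.925], [0.001, -1.0, 0.0]]
ft_force: [-0.2, 1.5, 1.2]
grip_width: 0.0855
31.4 [-0.21007813  1.46588579  1.16910294]
[[368.85662424 134.95333731]
 [363.67886889 381.61764166]] [318.24166352 108.87507191 416.88348813 409.56094573]
[[396.52151089 219.71384356]
 [341.56964096 315.68029872]] [289.59957608 162.65308628 455.53043652 366.51037789]
```

View pics/side8z.png

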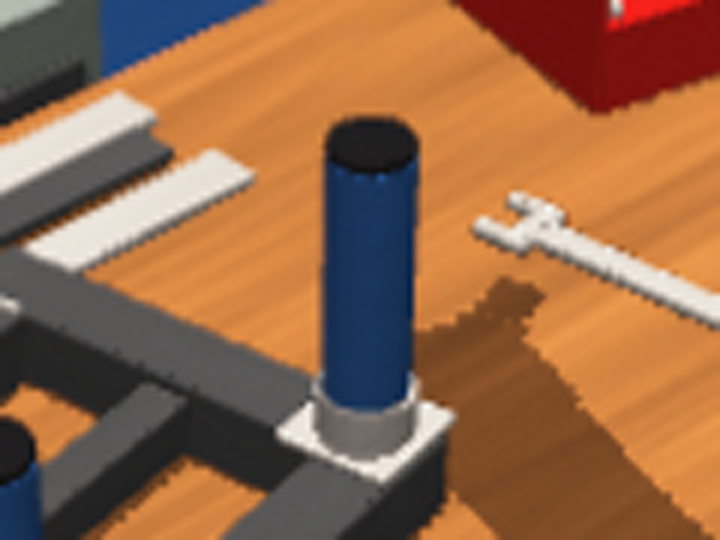

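View pics/top8.png

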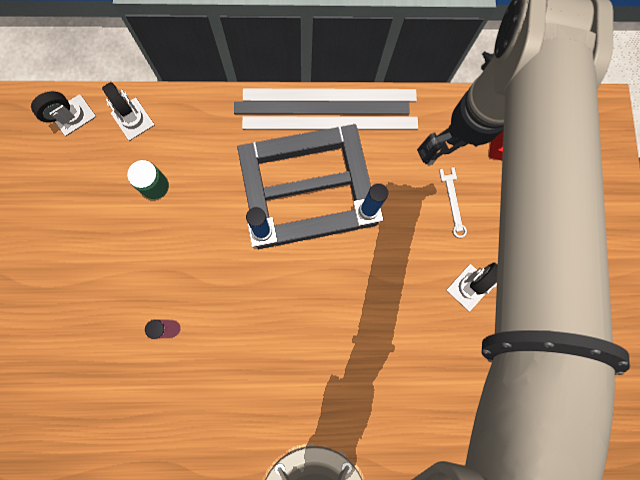

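The pictures show the post standing upright on the collar (side zoomed, foot at (367,405) on the collar face; top view at (372,205)). The caster, wrench, tin and pink post are where they were, and the arm is clear of everything.

```bash
python3 -m creep '[[0,0,0,0,0,0,-1],[0,0,0,0,0,0,-1]]'; python3 -c "
from station import job
print(job.job_done())"
```

```text
t: 31.75
tool_pos: [0.6608, -0.2383, 0.2682]
orientation: [[-0.923, 0.0, 0.384], [-0.384, 0.0, -0.923], [-0.0, -1.0, -0.0]]
ft_force: [-0.0, -0.7, 0.4]
grip_width: 0.0855
the job is handed in; nothing more can be done
None
```

The spigot held the test pull, and the loose blue post now stands on it, fully down on the collar. I handed the job in at about 32 s of the 64 s allowed.

- **Spigot test:** I pulled it straight up to a lift of about 7 mm, and the force read 14.3–15.5 N for a little over a second. Yellow showed at the collar and no red. After I let it down, the picture showed it seated with no yellow.
- **Post:** I slid it down without resistance until it met the collar at the predicted height. The force there rose by about 11 N, then I released it.
- **Last checks:** The pictures show the post upright on the collar and the gripper clear of it. The caster, wrench, tin and pink post look unmoved by eye; I did not measure them again.
- **Disagreement:** The two cameras differed by 3–6 mm on where the spigot and post stood. I settled the spigot position from where the fingers closed on it, and no check failed.

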